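Load a spring dish dispenser and lock it for transport

TASK

Fill the spring-loaded dish dispenser with all the white ramekins that stand on the worktop, and lock it for transport. First slide its lock grip fully open, then put the ramekins upright into the well one on top of another, pushing the pile down against the spring until even the top rim lies a few millimetres below the deck. Finally slide the lock fully back to its closed end stop over the pile, and leave the other things on the worktop as they are.

Things in the scene. Friction and masses are not known exactly. Their poses are not given: they have to be found in the camera images.
- dispenser: The dish dispenser: a fixed grey cabinet on the worktop; its flat top is the deck, 170 mm up. Origin under the well's axis, on the worktop; z up, y the way the lock opens. The cabinet spans +-62 mm in its x and -62 to +134 mm in its y. Two rails 8 mm high lie on the deck at x = +-19 mm, y = 52 to 128 mm.
- well_mouth (a point): Centre of the dispenser's round well, at deck height. The well is 73 mm in diameter; its conical lead-in widens from that, 6 mm below the deck, to 81 mm at the deck. Four guide posts, 8 mm thick and 18 mm high, stand on the deck round it at x = +-28, y = +-33 mm. Axes as the dispenser's.
- platform (a joint): How far (m) the spring platform in the well has sunk: 0 at rest, its top then 8 mm below the deck; at most 0.150, room for four ramekins. Pushing it down takes 3 to 8 N (spring 1.5 N plus 30 N/m, friction 2.5 N). Friction keeps it from sinking under the ramekins' weight alone, and a pile pushed down stays down.
- lock (a joint): Travel (m) of the lock slide along the dispenser's +y: 0 = closed end stop, its flat tongue (28 mm wide, 4 mm thick, underside 1 mm above the deck) over the middle of the well; 0.060 = open end stop, tongue clear of the well. It stays where it is left; about 1.5 N to slide. A ramekin above the deck blocks it.
- lock_grip (a point): Centre of the lock's upright black grip, 30 mm (dispenser's x) by 12 mm (dispenser's y, the sliding way) by 30 mm high, from 5 to 35 mm above the deck; 56 mm from the well's axis along y when closed, 116 mm when open. Axes as the dispenser's.
- dish_0_center (a point): Centre, half-way up, of a white ramekin (round open dish), 68 mm in diameter and 36 mm high with a floor 4 mm thick and a bore of about 50 mm; z is its axis, up towards the open side. Three or four stand on the worktop left of the dispenser at the start; absent ones read None.
- dish_1_center (a point): Centre, half-way up, of a white ramekin (round open dish), 68 mm in diameter and 36 mm high with a floor 4 mm thick and a bore of about 50 mm; z is its axis, up towards the open side. Three or four stand on the worktop left of the dispenser at the start; absent ones read None.
- dish_2_center (a point): Centre, half-way up, of a white ramekin (round open dish), 68 mm in diameter and 36 mm high with a floor 4 mm thick and a bore of about 50 mm; z is its axis, up towards the open side. Three or four stand on the worktop left of the dispenser at the start; absent ones read None.
- dish_3_center (a point): Centre, half-way up, of a white ramekin (round open dish), 68 mm in diameter and 36 mm high with a floor 4 mm thick and a bore of about 50 mm; z is its axis, up towards the open side. Three or four stand on the worktop left of the dispenser at the start; absent ones read None.
- cup_mint: Mint-green cup, 70 x 92 x 50 mm, origin under its centre; leave it alone.
- tape_roll: Brown roll of packing tape lying flat, 79 mm in diameter, 37 mm high, origin under its centre; leave it alone.
- shaker: Glass shaker, 27 mm in diameter, 74 mm high, origin under its centre; leave it alone.
There are look-alikes about, which are no part of the job. Leave any blue look-alike of the part that bears dish_1_center alone.

How it is judged:
By the outcome, as a careful person would: the job done as asked, in the order asked, and still so for the second after the job is handed in, with the robot touching nothing.
Of dish_0, dish_1, dish_2, dish_3 only 3 to 4 are there at a start; the rules pass over those that are not, and their reading is None.
At some moment in a run one of dish_0, dish_1, dish_2, dish_3 may be knocked a few centimetres aside while the robot is not near it.
It also fails if it takes over 210 s, if anything falls off the work surface, if the arm or the gripper's body presses on something with over 40 N, if the wrist force passes 120 N, or if a joint passes its speed limit or range.

ROBOT

A 7-joint arm with a two-finger parallel gripper is mounted at the origin on a cart in front of the work surface, level with it; the furniture and walls round the work are solid. World frame = base frame: x ahead of the robot, y to its left, z up, the work surface at z = 0. Lengths are in m, angles in rad, forces in N, time in s.
With the tool pointing down it reaches from about 0.425 to 0.925 m from the base axis. Payload 6.8 kg.
Tool frame: the origin (TCP) lies on the centre line of the jaws, within the pads' length; the fingertips stand 25 mm ahead of it and the grasp point (between the pads) lies 6 mm ahead of it; z points along the fingers, y is the line along which they close (so a half turn about z gives the same grasp; the last joint's range is limited). The gripper opens to 85 mm and grips with 20 to 120 N. Pads are 22 mm wide; open, the fingers measure 114 mm over their backs; the gripper's body (76 mm by 85 mm) begins 54 mm behind the grasp point. The pads swing forward as they close: fully open they stand 13 mm farther back than shut.
Start: joints at [-0.108, 0.477, 0.022, 1.555, -0.011, 1.109, -0.083], TCP at [0.675, 0, 0.256] pointing down, gripper open.
Joint ranges: [-2.96, 2.96], [-0.34, 2.1], [-1.41, 1.46], [0.24, 2.44], [-1.37, 4.51], [0.17, 1.92], [-2.96, 2.96]. Speed limits (rad/s): [2.39, 2.39, 3.14, 3.14, 3.14, 3.14, 3.14].

INTERFACE

Orientations are given as a rotation vector (axis times angle).
In Python, from bench import telemetry, grab_frame, job gives the robot as it stands.
- The arm moves only by the tool apply_moves, never from a script. Its argument "rows" is a list of rows, each a list of 2 entries, a list of its own where there are three numbers: the shift along the tool's x, y, z each as a share of 250 mm, from -1 to 1, then the turn, a rotation vector about the tool's x, y, z each as a share of pi rad, from -1 to 1. A call has 1 to 10 rows; each row is the pose to reach, as a shift and turn from the pose commanded when the call began, along the tool's axes at that moment, turning the shorter way round; what a row does not reach only later rows make up. A row lasts 1/8 s, in which the tool goes at most 62.5 mm and 10.7 degrees, less where a joint would pass 70% of its speed; a pose out of reach is approached as far as the arm can. A call with a number of a shift or a turn outside -1 to 1 is refused whole. A call with a gripper value outside its range is refused whole. "jaw" is the gripper's target within -1 to 1 (fully open at 1, half-way at 0, shut at -1), set as the call begins (left out, the last holds). The fingers move at their own pace and stop on an object; "newtons" is the grip in N (left out, the last holds). Time passes only in rows, so rows that repeat a pose let the fingers close. It gives the time, the measured TCP pose, the force, the opening and the grip force at its end, in the units of the state.
- telemetry.get_obs(): the state, without advancing time (a new reading comes with each control period).
- grab_frame(name): name is "scene" or "side" or "wrist"; returns a dict with "frame" (400x640x3 uint8, red, green, blue), "vertical_fov" (degrees; the focal length in pixels is half the picture's height over the tangent of half this angle, whatever the lens; pixels are square), "cx", "cy" (the principal point, pixels), "k1" (the pictures are not rectified: a ray, as slopes to the right and down, at radius r is drawn at 1 + k1 r^2 times it, then the intrinsics apply), "origin" and "attitude" of the camera in the world. Camera axes: x right, y up, looking along -z (the intrinsics and any distortion apply to the point x, -y, -z); pixel columns grow to the right and rows downward; lengths in m; the calibration is good to about 2 mm. A picture is of the moment at which its call begins. There is no depth.
- job.hand_in(): hands the job in; it is judged then, once.
The state is a dict: "clock": time; "joints": joint angles; "qvel": joint speeds; "tau": joint torques, N m; "tcp_pos": TCP position; "orientation": TCP orientation; "contact_force": force on the tool from outside, world axes, zero at the start; "moment": the same for the moment, N m; "grip_width": finger opening in m; "gripper_force": force on a finger pad.
Only numpy, scipy, OpenCV 4.12 (cv2) and the standard library are available. Lean on these libraries where they do the work, as an engineer would, in place of code of your own. Each camera call takes 0.05 s, during which the arm holds its last target. There are 200 camera calls.

## Working session

There is one attempt and no reset: what is moved stays moved. The work goes in short steps, Python scripts to look and compute and a tool call to move; the robot and the scene stay as the last step left them, time stands still between calls to the robot, and variables do not carry over. Pictures are saved under pics/ and viewed, at most 14 in all, crops included, and the job is handed in when it is done.

Besides the shell and the picture viewer there is one more tool, called in YAML: its name, and indented under it one key for each argument. apply_moves: Moves the arm, as the interface text tells. Its arguments: {"type":"object","properties":{"rows":{"type":"array"},"jaw":{"type":"number"},"newtons":{"type":"number"}},"required":["rows"]}

```bash
ls; mkdir -p pics; cat > h.py <<'E'
import numpy as np, cv2
from bench import telemetry, grab_frame, job
from scipy.spatial.transform import Rotation as R
def cam(n):
    f=grab_frame(n); f['n']=n; return f
def Rm(f):
    a=np.array(f['attitude'],float)
    return a if a.shape==(3,3) else (R.from_rotvec(a) if a.size==3 else R.from_quat(a)).as_matrix()
def K(f):
    h,w=f['frame'].shape[:2]; fl=h/2/np.tan(np.radians(f['vertical_fov'])/2)
    return np.array([[fl,0,f['cx']],[0,fl,f['cy']],[0,0,1.]])
def ray(f,uv):
    k=K(f); p=(np.array(uv,float).reshape(-1,2)-[k[0,2],k[1,2]])/k[0,0]
    q=p.copy()
    for _ in range(30): q=p/(1+f['k1']*(q**2).sum(1,keepdims=True))
    d=np.c_[q[:,0],-q[:,1],-np.ones(len(q))]
    return d@Rm(f).T
def onz(f,uv,z):
    o=np.array(f['origin']); d=ray(f,uv); return o+d*((z-o[2])/d[:,2:3])
def proj(f,P):
    c=(np.array(P,float).reshape(-1,3)-f['origin'])@Rm(f); s=np.c_[c[:,0],-c[:,1]]/-c[:,2:3]
    s=s*(1+f['k1']*(s**2).sum(1,keepdims=True)); k=K(f); return s*k[0,0]+[k[0,2],k[1,2]]
def save(f,name): cv2.imwrite('pics/'+name,f['frame'][:,:,::-1])
E
python3 - <<'E'
from h import *
for n in ['scene','side','wrist']:
    f=cam(n); save(f,n+'0.png'); print(n,f['origin'],f['attitude'],f['vertical_fov'],f['cx'],f['cy'],f['k1'])
print(telemetry.get_obs())
E
```

```text
pics
scene [0.06878465 0.50644511 0.8868346 ] [ 0.36707108 -0.78344    -2.09386786] 53.79619032421121 321.79168476753387 196.24282760299636 -0.07325288512450617
side [ 0.39328265 -0.7576384   0.4908327 ] [ 1.17420864 -0.12126271 -0.1660386 ] 56.96350328750604 315.276701086319 197.47821345405592 -0.07106797066164418
wrist [0.67527965 0.08103219 0.37310345] [-3.22922307e-01  1.51148482e-03 -1.02654515e-04] 63.07984847050079 318.2413344490077 193.4743807459471 -0.06572993744697841
{'clock': 0.15, 'joints': array([-0.10809378,  0.4776066 ,  0.02235675,  1.55615127, -0.01148705,
        1.10925673, -0.08309382]), 'qvel': array([-0.00012932, -0.0032164 ,  0.0013255 , -0.00425624,  0.00024995,
       -0.00034543, -0.00144717]), 'tau': array([ 1.55385478e-03, -5.96924365e+01,  1.60940632e+00, -2.81490952e+01,
        1.26662746e-02,  6.56643446e-03,  5.58682734e-05]), 'tcp_pos': array([ 6.74625887e-01, -1.30666446e-05,  2.55582513e-01]), 'orientation': array([-2.22083184e+00, -2.22086586e+00,  1.54790414e-03]), 'contact_force': array([-0.24084718, -0.6074616 , -0.38992266]), 'moment': array([ 0.01427628,  0.04634665, -0.02682374]), 'gripper_force': 0.0, 'grip_width': 0.08524414791021055}
```

View pics/scene0.png

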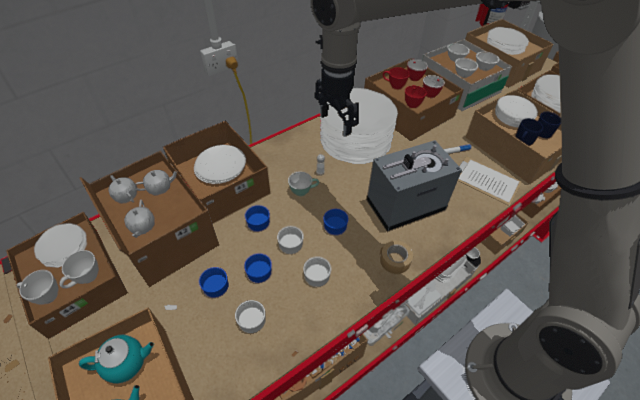

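View pics/side0.png

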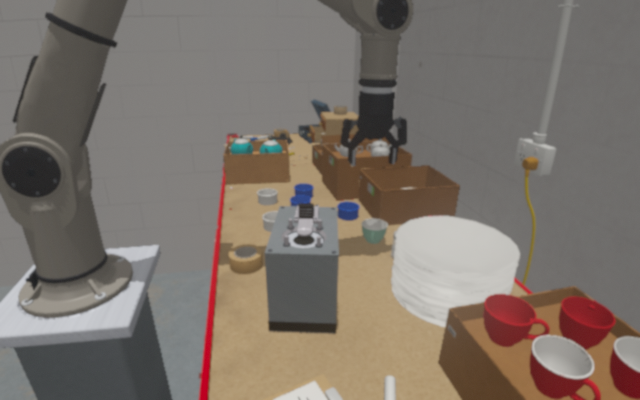

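View pics/wrist0.png

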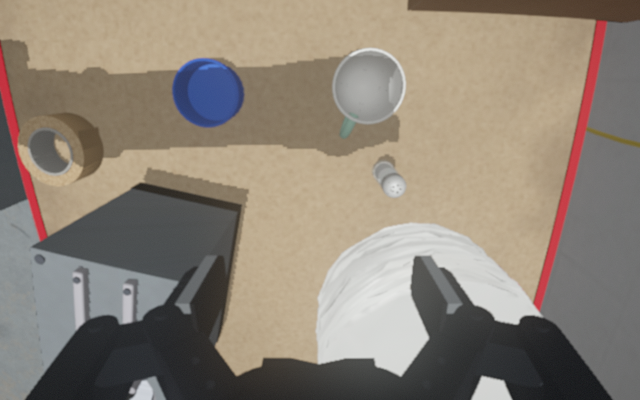

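The scene view shows three white ramekins at about (290,238), (316,271) and (250,317). There are four blue look-alikes, and the dispenser is at (415,180).

```bash
cat >> h.py <<'E'
def ramekins(f,zs=0.036,roi=None):
    hsv=cv2.cvtColor(f['frame'],cv2.COLOR_RGB2HSV)
    m=((hsv[...,1]<50)&(hsv[...,2]>125)).astype(np.uint8)*255
    if roi: x0,y0,x1,y1=roi; z=np.zeros_like(m); z[y0:y1,x0:x1]=m[y0:y1,x0:x1]; m=z
    m=cv2.morphologyEx(m,cv2.MORPH_CLOSE,np.ones((3,3)))
    out=[]
    for c in cv2.findContours(m,cv2.RETR_EXTERNAL,cv2.CHAIN_APPROX_NONE)[0]:
        if cv2.contourArea(c)<200: continue
        h=cv2.convexHull(c)[:,0,:]
        P=onz(f,h,zs)[:,:2].astype(np.float32)
        (cx,cy),r=cv2.minEnclosingCircle(P)
        out.append((h.mean(0).round(),cv2.contourArea(c),np.round([cx,cy],4),round(r,4),P))
    return out
E
python3 - <<'E'
from h import *
f=cam('scene')
for o in ramekins(f,roi=(190,190,345,345)):
    # rim far side reliable: circle of r=.034 touching hull on side away from camera
    P=o[4]; o_=np.array(f['origin'][:2]); 
    print(o[:4], P.min(0),P.max(0))
for z,uv in [(0.17,(428,163)),(0.17,(380,165)),(0.17,(460,160)),(0.17,(410,200)),(0.17,(425,143)),(0,(396,268)),(0,(320,175))]: print(uv,onz(f,uv,z))
c=f['frame'][120:240,340:500,::-1]; cv2.imwrite('pics/d.png',cv2.resize(c,None,fx=5,fy=5,interpolation=cv2.INTER_CUBIC))
E
```

```text
(array([250., 315.]), 643.5, array([0.4558, 0.4014]), 0.0347) [0.42167923 0.3672547 ] [0.49035016 0.43541896]
(array([317., 268.]), 519.0, array([0.4616, 0.208 ]), 0.0351) [0.42695943 0.17356296] [0.49620798 0.24260199]
(array([291., 237.]), 431.5, array([0.5795, 0.2084]), 0.0352) [0.5453434 0.1737385] [0.61457294 0.2420902 ]
(428, 163) [[ 0.48009545 -0.16366409  0.17      ]]
(380, 165) [[ 0.54779152 -0.05542474  0.17      ]]
(460, 160) [[ 0.43803463 -0.24280793  0.17      ]]
(410, 200) [[ 0.41778794 -0.03464135  0.17      ]]
(425, 143) [[ 0.53917991 -0.21470271  0.17      ]]
(396, 268) [[0.35763059 0.03025183 0.        ]]
(320, 175) [[ 7.37360813e-01 -6.67442206e-03 -1.11022302e-16]]
```

View pics/d.png

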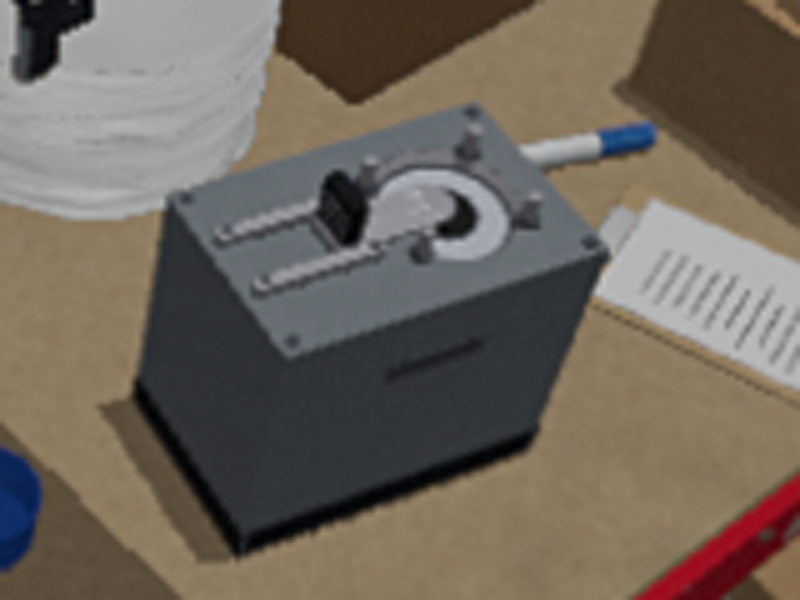

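The crop shows the deck corners, the black grip closed at about (345,205), and the well to its right.

```bash
cat > dep.py <<'E'
from h import *
f=cam('scene')
uv=np.array([[172,196],[477,105],[608,250],[285,352]])/5+[340,120]
P=onz(f,uv,.17)[:,:2]; L=np.array([[.062,.134],[.062,-.062],[-.062,-.062],[-.062,.134]])
# order: try both x signs (no mirroring)
lc=L.mean(0)
A=P-P.mean(0);B=L-lc
U,S,V=np.linalg.svd(B.T@A); Rm_=(U@V).T; print('det',np.linalg.det(Rm_))
t=P.mean(0)-Rm_@lc
print(P.round(4),'well',t.round(4),'yaw deg',np.degrees(np.arctan2(Rm_[1,0],Rm_[0,0])),'res',(P-(L@Rm_.T+t)).round(4).tolist())
print('grip closed',t+Rm_@[0,.056],'open',t+Rm_@[0,.116])
E
python3 dep.py
```

```text
det 0.9999999999999994
[[ 0.5723 -0.0579]
 [ 0.5282 -0.2448]
 [ 0.411  -0.2172]
 [ 0.4584 -0.0304]] well [ 0.484  -0.1726] yaw deg -13.669123957713275 res [[-0.0036, -0.0009], [-0.0014, 0.0026], [0.0019, 0.001], [0.003, -0.0027]]
grip closed [ 0.49718826 -0.11814523] open [ 0.51136713 -0.05984463]
```

apply_moves:
  rows:
    - [[0,0,-0.4],[0,0,0]]
    - [[-0.3,-0.35,-0.4],[0,0,0.04]]
    - [[-0.68,-0.74,-0.4],[0,0,0.076]]
    - [[-0.68,-0.74,-0.4],[0,0,0.076]]
    - [[-0.68,-0.74,-0.4],[0,0,0.076]]
    - [[-0.68,-0.74,-0.4],[0,0,0.076]]
    - [[-0.68,-0.74,-0.4],[0,0,0.076]]
    - [[-0.68,-0.74,-0.4],[0,0,0.076]]
    - [[-0.68,-0.74,-0.4],[0,0,0.076]]

```text
clock: 1.38
tcp_pos: [0.4908, -0.1688, 0.3559]
orientation: [-2.467, -1.944, 0.001]
contact_force: [-0.5, -0.5, 0.5]
grip_width: 0.0855
gripper_force: 0.0
```

```bash
python3 - <<'E'
from h import *
f=cam('wrist'); save(f,'w1.png'); print(telemetry.get_obs()['tcp_pos'])
t=np.array([.484,-.1726]);a=np.radians(-13.67);r=np.array([[np.cos(a),-np.sin(a)],[np.sin(a),np.cos(a)]])
L=np.array([[.062,.134],[.062,-.062],[-.062,-.062],[-.062,.134],[0,0]])
print(proj(f,np.c_[L@r.T+t,np.full(5,.17)]).round())
E
```

```text
[ 0.49069436 -0.1690154   0.35588492]
[[384.  28.]
 [372. 237.]
 [252. 237.]
 [239.  28.]
 [312. 179.]]
```

View pics/w1.png

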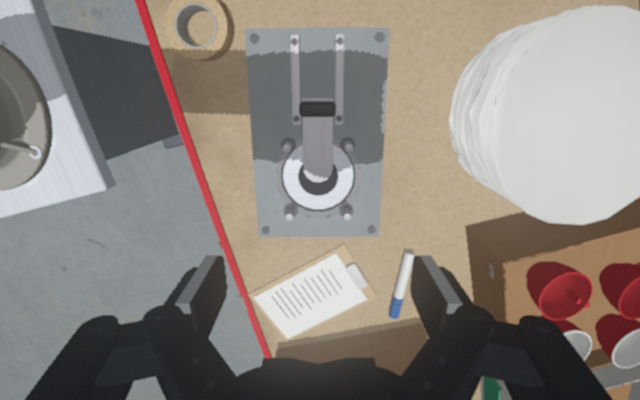

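The wrist view shows the deck with corners at about (246,28), (391,27), (382,236) and (259,237). The well is at (318,178) and the grip top at (318,108).

```bash
cat > fit.py <<'E'
from h import *
def fit(P,L):
    lc=L.mean(0);A=P-P.mean(0);B=L-lc
    U,S,V=np.linalg.svd(B.T@A); r=(U@V).T; t=P.mean(0)-r@lc
    return r,t,(P-(L@r.T+t))
E
python3 - <<'E'
from fit import *
f=cam('wrist')
g=cv2.cvtColor(f['frame'],cv2.COLOR_RGB2GRAY)
uv=np.array([[391,27],[382,236],[259,237],[246,28]],float)
L=np.array([[.062,.134],[.062,-.062],[-.062,-.062],[-.062,.134]])
r,t,e=fit(onz(f,uv,.17)[:,:2],L)
print('well',t,np.degrees(np.arctan2(r[1,0],r[0,0])),e.round(4).tolist())
# white platform annulus
hsv=cv2.cvtColor(f['frame'],cv2.COLOR_RGB2HSV); m=((hsv[...,1]<40)&(hsv[...,2]>195)).astype(np.uint8); m[:135]=0;m[225:]=0;m[:,:270]=0;m[:,365:]=0
c=max(cv2.findContours(m,cv2.RETR_EXTERNAL,cv2.CHAIN_APPROX_NONE)[0],key=cv2.contourArea)
P=onz(f,c[:,0],.162)[:,:2].astype(np.float32); print('platform',cv2.minEnclosingCircle(P))
# grip top
m=((hsv[...,2]<60)).astype(np.uint8); m[:85]=0;m[130:]=0;m[:,:290]=0;m[:,345:]=0
ys,xs=np.nonzero(m);print(xs.min(),xs.max(),ys.min(),ys.max()); 
print('grip top ctr',onz(f,[[318,105]],.205), 'near edges',onz(f,[[xs.min(),ys.min()],[xs.max(),ys.min()]],.205)); 
q=onz(f,[[318,105]],.205)[0,:2]; print((q-t)@r)
E
```

```text
well [ 0.49167314 -0.17432766] -13.025022926378268 [[-0.0001, 0.0], [0.0014, -0.0006], [-0.0014, 0.0002], [0.0, 0.0004]]
platform ((0.4897063970565796, -0.17374609410762787), 0.03457025811076164)
301 334 102 114
grip top ctr [[ 0.5066079  -0.10493178  0.205     ]] near edges [[ 0.49396665 -0.09945753  0.205     ]
 [ 0.5195775  -0.10565048  0.205     ]]
[-0.00108969  0.07097639]
```

apply_moves:
  rows:
    - [[0.25,0.004,0],[0,0,-0.002]]
    - [[0.25,0.004,0.1],[0,0,-0.002]]
    - [[0.25,0.004,0.25],[0,0,-0.002]]
    - [[0.25,0.004,0.4],[0,0,-0.002]]
    - [[0.25,0.004,0.52],[0,0,-0.002]]
    - [[0.25,0.004,0.58],[0,0,-0.002]]
    - [[0.25,0.004,0.58],[0,0,-0.002]]
    - [[0.25,0.004,0.58],[0,0,-0.002]]

```text
clock: 2.48
tcp_pos: [0.5067, -0.1096, 0.2124]
orientation: [2.463, 1.948, 0.002]
contact_force: [0.6, 0.3, 0.5]
grip_width: 0.0852
gripper_force: 0.0
```

apply_moves:
  rows:
    - [[0,0,0],[0,0,0]]
    - [[0,0,0],[0,0,0]]
    - [[0,0,0],[0,0,0]]
    - [[0,0,0],[0,0,0]]
    - [[0,0,0],[0,0,0]]
    - [[0,0,0],[0,0,0]]
    - [[0,0,0],[0,0,0]]
    - [[0,0,0],[0,0,0]]
  jaw: -0.5
  newtons: 25

```text
clock: 3.48
tcp_pos: [0.5044, -0.1092, 0.2118]
orientation: [-2.462, -1.948, 0.003]
contact_force: [-7.3, 1.8, 8.2]
grip_width: 0.0296
gripper_force: 27.1
```

```bash
python3 - <<'E'
from h import *
f=cam('wrist'); save(f,'w2.png'); o=telemetry.get_obs(); print(o['tcp_pos'],o['orientation'],o['contact_force'],o['grip_width'])
E
```

```text
[ 0.50436325 -0.10915664  0.21172621] [-2.46194685 -1.94774115  0.00289012] [-7.15341168  0.81368852  9.00835491] 0.029188365030202366
```

View pics/w2.png

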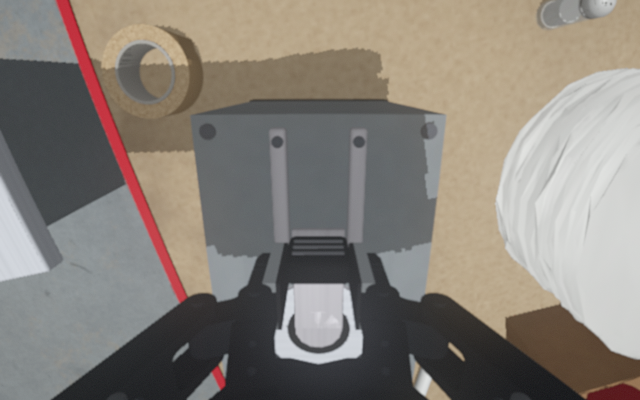

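Grip is held (29 mm opening) between the pads. Now slide the lock open.

apply_moves:
  rows:
    - [[0.03,0,0],[0,0,0]]
    - [[0.06,0,0],[0,0,0]]
    - [[0.09,0,0],[0,0,0]]
    - [[0.12,0,0],[0,0,0]]
    - [[0.15,0,0],[0,0,0]]
    - [[0.18,0,0],[0,0,0]]
    - [[0.18,0,0],[0,0,0]]
    - [[0.18,0,0],[0,0,0]]

```text
clock: 4.53
tcp_pos: [0.5148, -0.0646, 0.2117]
orientation: [-2.461, -1.948, 0.002]
contact_force: [-7.1, 3.2, 8.5]
grip_width: 0.0293
gripper_force: 27.0
```

apply_moves:
  rows:
    - [[0.01,0,0],[0,0,0]]
    - [[0.02,0,0],[0,0,0]]
    - [[0.02,0,0],[0,0,0]]

```text
clock: 4.9
tcp_pos: [0.5155, -0.0618, 0.2117]
orientation: [-2.463, -1.947, 0.005]
contact_force: [-7.9, -1.5, 8.8]
grip_width: 0.029
gripper_force: 27.1
```

apply_moves:
  rows:
    - [[0.01,0,0],[0,0,0]]
    - [[0.02,0,0],[0,0,0]]
    - [[0.02,0,0],[0,0,0]]

```text
clock: 5.28
tcp_pos: [0.5156, -0.0615, 0.2116]
orientation: [2.467, 1.943, -0.013]
contact_force: [-11.3, -14.0, 12.4]
grip_width: 0.0292
gripper_force: 27.3
```

apply_moves:
  rows:
    - [[-0.015,0,0],[0,0,0]]
    - [[-0.015,0,0],[0,0,0]]
    - [[-0.015,0,0],[0,0,0]]
    - [[-0.015,0,0],[0,0,0]]
    - [[-0.015,0,0],[0,0,0]]
  jaw: 1

```text
clock: 5.9
tcp_pos: [0.5176, -0.0593, 0.2113]
orientation: [-2.464, -1.949, -0.0]
contact_force: [-0.3, 0.1, 0.3]
grip_width: 0.085
gripper_force: 0.0
```

apply_moves:
  rows:
    - [[0,0,-0.1],[0,0,0]]
    - [[0,0,-0.3],[0,0,0]]
    - [[0,0,-0.5],[0,0,0]]
    - [[-0.3,0,-0.6],[0,0,0]]
    - [[-0.44,-0.01,-0.6],[0,0,0]]
    - [[-0.44,-0.01,-0.6],[0,0,0]]
    - [[-0.44,-0.01,-0.6],[0,0,0]]
    - [[-0.44,-0.01,-0.6],[0,0,0]]

```text
clock: 6.9
tcp_pos: [0.4902, -0.1646, 0.3609]
orientation: [-2.461, -1.952, 0.0]
contact_force: [-0.1, 0.5, 0.1]
grip_width: 0.0852
gripper_force: 0.0
```

```bash
python3 - <<'E'
from h import *
f=cam('wrist'); save(f,'w3.png'); o=telemetry.get_obs(); print(o['tcp_pos'],o['orientation'],o['contact_force'])
c=f['frame'][:260,180:460,::-1]; cv2.imwrite('pics/w3c.png',cv2.resize(c,None,fx=2,fy=2,interpolation=cv2.INTER_CUBIC))
E
```

```text
[ 0.49014694 -0.16465511  0.360923  ] [-2.46107408e+00 -1.95147558e+00  4.05929261e-04] [-0.21745941 -1.08743638  0.82826139]
```

View pics/w3c.png

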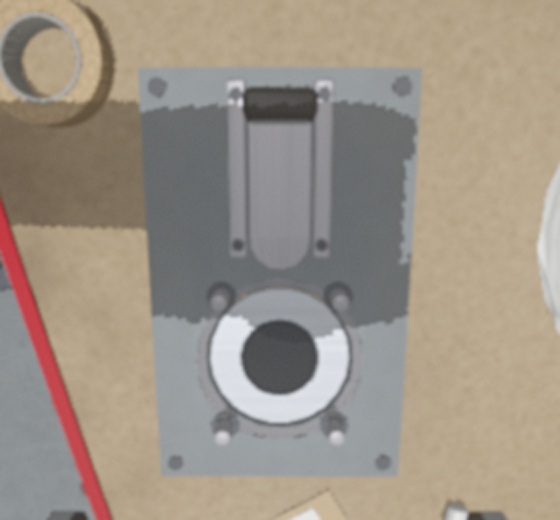

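The lock is fully open against its stop. The well is clear, with its centre at crop (280,357), which is image (320,178).

```bash
python3 - <<'E'
from fit import *
f=cam('wrist')
uv=np.array([[420,69],[398,475],[163,476],[140,70]])/2+[180,0]
L=np.array([[.062,.134],[.062,-.062],[-.062,-.062],[-.062,.134]])
r,t,e=fit(onz(f,uv,.17)[:,:2],L)
print('well',t,np.degrees(np.arctan2(r[1,0],r[0,0])),e.round(4).tolist())
hsv=cv2.cvtColor(f['frame'],cv2.COLOR_RGB2HSV)
m=(hsv[...,2]<80).astype(np.uint8); m[:150]=0;m[210:]=0;m[:,:290]=0;m[:,345:]=0
c=max(cv2.findContours(m,cv2.RETR_EXTERNAL,cv2.CHAIN_APPROX_NONE)[0],key=cv2.contourArea)
print('hole',cv2.minEnclosingCircle(onz(f,c[:,0],.162)[:,:2].astype(np.float32)))
gp=onz(f,np.array([[280,103]])/2+[180,0],.205)[0,:2]; print('grip',gp,(gp-t)@r)
fs=cam('scene')
m=ramekins(fs,roi=(190,190,345,345))
for o in m: print(o[0],o[2],o[3])
E
```

```text
well [ 0.49046322 -0.17441196] -13.011945736709341 [[-0.0009, -0.0002], [-0.0002, 0.0006], [0.0004, 0.0002], [0.0008, -0.0006]]
hole ((0.4898245930671692, -0.17120079696178436), 0.01753261685371399)
grip [ 0.51644287 -0.06123683] [-0.00016928  0.11611858]
[250. 316.] [0.4557 0.4011] 0.0348
[317. 267.] [0.4616 0.208 ] 0.0351
[291. 238.] [0.5797 0.2081] 0.0349
```

```bash
python3 - <<'E'
from h import *
f=cam('scene'); hsv=cv2.cvtColor(f['frame'],cv2.COLOR_RGB2HSV)
m=((hsv[...,0]>105)&(hsv[...,0]<125)&(hsv[...,1]>150)).astype(np.uint8)
for c in cv2.findContours(m,cv2.RETR_EXTERNAL,cv2.CHAIN_APPROX_NONE)[0]:
    if cv2.contourArea(c)<150: continue
    P=onz(f,cv2.convexHull(c)[:,0],.036)[:,:2].astype(np.float32); print(cv2.minEnclosingCircle(P))
E
```

```text
((0.5763496160507202, 0.4313589334487915), 0.040135666728019714)
((0.5477733612060547, 0.32500335574150085), 0.03989478573203087)
((0.5505003333091736, 0.0837714895606041), 0.041986819356679916)
((0.6822774410247803, 0.2479618489742279), 0.04217429459095001)
((0.4480980634689331, -0.7501048445701599), 0.11482609808444977)
```

apply_moves:
  rows:
    - [[0.25,-0.11,0],[0,0,0]]
    - [[0.5,-0.22,0],[0,0,0]]
    - [[0.72,-0.33,0],[0,0,0]]
    - [[0.9,-0.45,0],[0,0,0]]
    - [[0.9,-0.45,0],[0,0,0]]
    - [[0.9,-0.45,0],[0,0,0]]
    - [[0.9,-0.45,0],[0,0,0]]

```text
clock: 7.98
tcp_pos: [0.4326, 0.0774, 0.3612]
orientation: [2.466, 1.946, -0.0]
contact_force: [-0.1, 0.2, 0.1]
grip_width: 0.0854
gripper_force: 0.0
```

apply_moves:
  rows:
    - [[0.25,0,0.1],[0,0,0]]
    - [[0.52,0,0.24],[0,0,0]]
    - [[0.52,0,0.24],[0,0,0]]
    - [[0.52,0,0.24],[0,0,0]]
    - [[0.52,0,0.24],[0,0,0]]
    - [[0.52,0,0.24],[0,0,0]]

```text
clock: 8.72
tcp_pos: [0.4626, 0.2037, 0.3022]
orientation: [2.466, 1.945, 0.002]
contact_force: [-0.8, 0.1, 0.1]
grip_width: 0.0852
gripper_force: 0.0
```

```bash
cat >> h.py <<'E'
def toolxy(o,target):
    """units of 250mm in tool axes from measured tcp to world target xyz"""
    M=R.from_rotvec(o['orientation']).as_matrix(); return (M.T@(np.array(target)-o['tcp_pos'])/.25).round(3), np.degrees(np.arctan2(M[1,1],M[0,1])).round(2)
E
cat > look.py <<'E'
from h import *
import sys
f=cam('wrist'); save(f,sys.argv[1]); o=telemetry.get_obs(); print(o['tcp_pos'],o['orientation'])
for q in ramekins(f,roi=(100,0,560,250)):
    if 1500<q[1]<9000: print(q[0],q[1],q[2],q[3],'move',toolxy(o,[*q[2],.037]))
E
python3 look.py w4.png
```

```text
[0.46253243 0.20399718 0.30215669] [2.46569534e+00 1.94565176e+00 1.93463340e-03]
[531. 214.] 2227.0 [0.7232 0.0676] 0.0464 move (array([-0.289,  1.14 ,  1.062]), np.float64(-13.45))
[317. 150.] 2625.0 [0.4652 0.208 ] 0.0358 move (array([0.017, 0.005, 1.061]), np.float64(-13.45))
[418. 128.] 2914.0 [0.5797 0.2096] 0.0397 move (array([0.13 , 0.449, 1.061]), np.float64(-13.45))
```

View pics/w4.png

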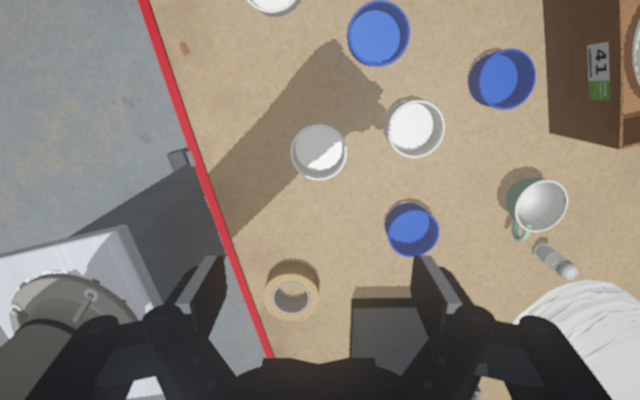

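The wrist view shows ramekin B centred at about (319,152), with nothing near the fingers. Descend to it.

apply_moves:
  rows:
    - [[0.015,0.005,0.2],[0,0,0]]
    - [[0.015,0.005,0.42],[0,0,0]]
    - [[0.015,0.005,0.64],[0,0,0]]
    - [[0.015,0.005,0.8],[0,0,0]]
    - [[0.015,0.005,0.92],[0,0,0]]
    - [[0.015,0.005,1],[0,0,0]]
    - [[0.015,0.005,1],[0,0,0]]
    - [[0.015,0.005,1],[0,0,0]]

```text
clock: 9.78
tcp_pos: [0.465, 0.2087, 0.0523]
orientation: [2.464, 1.948, 0.002]
contact_force: [0.7, 1.2, -0.2]
grip_width: 0.0853
gripper_force: 0.0
```

apply_moves:
  rows:
    - [[0,0,0.03],[0,0,0]]
    - [[0,0,0.06],[0,0,0]]
    - [[0,0,0.06],[0,0,0]]
    - [[0,0,0.06],[0,0,0]]

```text
clock: 10.28
tcp_pos: [0.4642, 0.2086, 0.0363]
orientation: [-2.464, -1.949, 0.0]
contact_force: [0.7, 0.9, 0.2]
grip_width: 0.0854
gripper_force: 0.0
```

apply_moves:
  rows:
    - [[0,0,0],[0,0,0]]
    - [[0,0,0],[0,0,0]]
    - [[0,0,0],[0,0,0]]
    - [[0,0,0],[0,0,0]]
    - [[0,0,0],[0,0,0]]
    - [[0,0,0],[0,0,0]]
  jaw: -0.2
  newtons: 25

```text
clock: 11.02
tcp_pos: [0.4644, 0.2087, 0.0368]
orientation: [2.464, 1.949, 0.001]
contact_force: [-0.8, -1.0, 5.6]
grip_width: 0.0663
gripper_force: 27.0
```

```bash
python3 - <<'E'
from h import *
f=cam('side'); o=telemetry.get_obs(); print(o['tcp_pos'],o['grip_width'],proj(f,o['tcp_pos']))
u,v=proj(f,o['tcp_pos'])[0].astype(int); c=f['frame'][max(v-50,0):v+50,max(u-60,0):u+60,::-1]; cv2.imwrite('pics/s5.png',cv2.resize(c,None,fx=5,fy=5,interpolation=cv2.INTER_CUBIC))
E
```

```text
[0.46437533 0.2087211  0.0368259 ] 0.06684509716994703 [[273.67688766 215.25020265]]
```

View pics/s5.png

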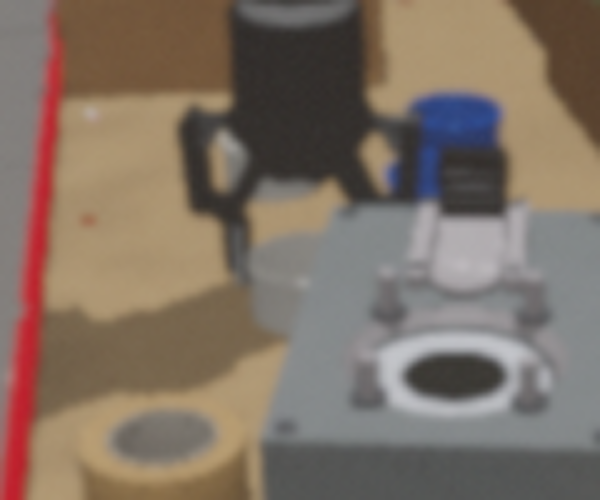

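B is held with the fingertips about half-way down its wall. Lift it and carry it to the well.

apply_moves:
  rows:
    - [[0,0,-0.04],[0,0,0]]
    - [[0,0,-0.15],[0,0,0]]
    - [[0,0,-0.35],[0,0,0]]
    - [[0,0,-0.55],[0,0,0]]
    - [[0,0,-0.75],[0,0,0]]
    - [[0,0,-0.92],[0,0,0]]
    - [[0,0,-1],[0,0,0]]
    - [[0,0,-1],[0,0,0]]
  newtons: 30

```text
clock: 12.08
tcp_pos: [0.4647, 0.2089, 0.2881]
orientation: [2.464, 1.948, 0.006]
contact_force: [0.6, -0.5, -2.6]
grip_width: 0.066
gripper_force: 34.4
```

apply_moves:
  rows:
    - [[-0.1,0,0],[0,0,0]]
    - [[-0.25,0,0],[0,0,0]]
    - [[-0.45,0.1,0],[0,0,0]]
    - [[-0.65,0.2,0],[0,0,0]]
    - [[-0.83,0.3,0],[0,0,0]]
    - [[-0.95,0.4,0],[0,0,0]]
    - [[-1,0.45,0],[0,0,0]]
    - [[-1,0.45,0],[0,0,0]]
    - [[-1,0.45,0],[0,0,0]]

```text
clock: 13.2
tcp_pos: [0.5155, -0.0586, 0.2857]
orientation: [-2.461, -1.951, 0.001]
contact_force: [0.3, 0.5, -0.8]
grip_width: 0.0657
gripper_force: 34.4
```

apply_moves:
  rows:
    - [[-0.1,0,0],[0,0,0]]
    - [[-0.25,0,0],[0,0,0]]
    - [[-0.38,0,0],[0,0,0]]
    - [[-0.46,0,0],[0,0,0]]
    - [[-0.46,0,0],[0,0,0]]
    - [[-0.46,0,0],[0,0,0]]

```text
clock: 13.95
tcp_pos: [0.4899, -0.1703, 0.2863]
orientation: [-2.461, -1.952, -0.001]
contact_force: [-0.1, 0.1, -1.5]
grip_width: 0.0658
gripper_force: 34.4
```

```bash
python3 - <<'E'
from h import *
o=telemetry.get_obs(); print(o['tcp_pos'],o['grip_width'],toolxy(o,[.4896,-.174,.20]))
E
```

```text
[ 0.48994559 -0.17032421  0.2862799 ] 0.0658076977754548 (array([-0.015,  0.002,  0.345]), np.float64(-13.17))
```

apply_moves:
  rows:
    - [[-0.015,0,0.08],[0,0,0]]
    - [[-0.015,0,0.18],[0,0,0]]
    - [[-0.015,0,0.26],[0,0,0]]
    - [[-0.015,0,0.31],[0,0,0]]
    - [[-0.015,0,0.32],[0,0,0]]
    - [[-0.015,0,0.32],[0,0,0]]
    - [[-0.015,0,0.32],[0,0,0]]

```text
clock: 14.82
tcp_pos: [0.4892, -0.1761, 0.2071]
orientation: [2.463, 1.948, 0.001]
contact_force: [0.3, -0.1, -0.8]
grip_width: 0.0662
gripper_force: 34.4
```

apply_moves:
  rows:
    - [[0,0,0.01],[0,0,0]]
    - [[0,0,0.02],[0,0,0]]
    - [[0,0,0.028],[0,0,0]]
    - [[0,0,0.028],[0,0,0]]
    - [[0,0,0.028],[0,0,0]]

```text
clock: 15.45
tcp_pos: [0.4887, -0.1761, 0.1993]
orientation: [-2.464, -1.949, 0.0]
contact_force: [0.2, 0.8, -2.1]
grip_width: 0.0657
gripper_force: 34.4
```

apply_moves:
  rows:
    - [[0.006,0.002,0],[0,0,0]]
    - [[0.006,0.002,0.01],[0,0,0]]
    - [[0.006,0.002,0.02],[0,0,0]]
    - [[0.006,0.002,0.02],[0,0,0]]
    - [[0.006,0.002,0.02],[0,0,0]]

```text
clock: 16.08
tcp_pos: [0.4896, -0.1748, 0.1942]
orientation: [2.464, 1.949, -0.0]
contact_force: [0.8, 0.3, -0.7]
grip_width: 0.0664
gripper_force: 34.5
```

```bash
python3 - <<'E'
from h import *
f=cam('scene'); o=telemetry.get_obs(); print(o['tcp_pos'],o['contact_force'],o['moment'])
c=f['frame'][110:230,360:500,::-1]; a=cv2.resize(c,None,fx=4,fy=4,interpolation=cv2.INTER_CUBIC)
cv2.imwrite('pics/s6.png',a)
E
```

```text
[ 0.48952504 -0.17483867  0.19420718] [ 0.53675579 -0.70740606 -1.61206751] [ 0.03470316 -0.04398093 -0.02695217]
```

View pics/s6.png

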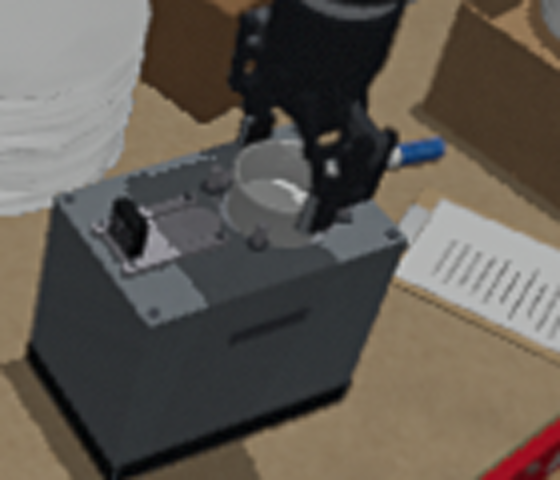

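The dish sits between the guide posts with the fingers clear of them. Continue lowering.

apply_moves:
  rows:
    - [[0.002,0,0.006],[0,0,0]]
    - [[0.002,0,0.012],[0,0,0]]
    - [[0.002,0,0.016],[0,0,0]]
    - [[0.002,0,0.016],[0,0,0]]
    - [[0.002,0,0.016],[0,0,0]]

```text
clock: 16.75
tcp_pos: [0.4897, -0.1742, 0.1902]
orientation: [-2.464, -1.949, -0.0]
contact_force: [-0.5, -1.4, 0.5]
grip_width: 0.0664
gripper_force: 34.6
```

apply_moves:
  rows:
    - [[0,0,0],[0,0,0]]
    - [[0,0,0],[0,0,0]]
    - [[0,0,0],[0,0,0]]
    - [[0,0,0],[0,0,0]]
    - [[0,0,0],[0,0,0]]
  jaw: 1

```text
clock: 17.38
tcp_pos: [0.4897, -0.1742, 0.1903]
orientation: [-2.464, -1.949, -0.0]
contact_force: [0.3, -1.5, -0.1]
grip_width: 0.0856
gripper_force: 0.0
```

apply_moves:
  rows:
    - [[0,0,-0.05],[0,0,0]]
    - [[0,0,-0.2],[0,0,0]]
    - [[0,0,-0.45],[0,0,0]]
    - [[0,0,-0.68],[0,0,0]]
    - [[0,0,-0.68],[0,0,0]]
    - [[0,0,-0.68],[0,0,0]]
    - [[0,0,-0.68],[0,0,0]]
    - [[0,0,-0.68],[0,0,0]]
  jaw: 1

```text
clock: 18.38
tcp_pos: [0.4892, -0.1742, 0.3592]
orientation: [-2.463, -1.948, 0.002]
contact_force: [-0.1, 0.1, -0.4]
grip_width: 0.0853
gripper_force: 0.0
```

```bash
python3 - <<'E'
from h import *
o=telemetry.get_obs(); print(o['tcp_pos'],o['contact_force'])
f=cam('wrist'); c=f['frame'][80:280,200:440,::-1]; cv2.imwrite('pics/w7.png',cv2.resize(c,None,fx=2.5,fy=2.5,interpolation=cv2.INTER_CUBIC))
E
```

```text
[ 0.48916234 -0.17415748  0.35916285] [-0.1094776   0.05864966 -0.38183626]
```

View pics/w7.png

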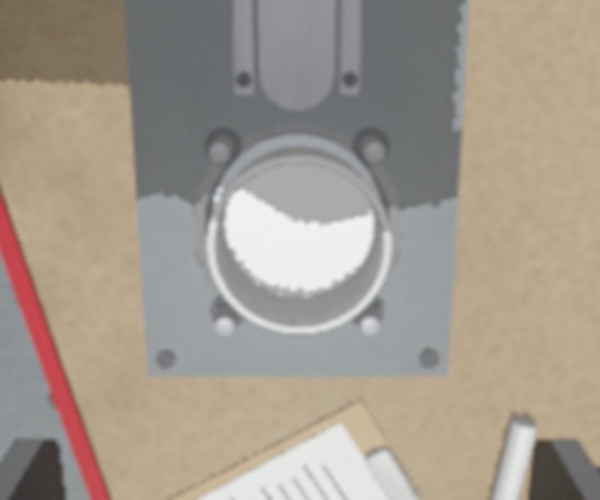

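The dish is seated upright between the posts. Close the jaws and press on its floor.

apply_moves:
  rows:
    - [[0,0,0.1],[0,0,0]]
    - [[0,0,0.2],[0,0,0]]
    - [[0,0,0.3],[0,0,0]]
    - [[0,0,0.4],[0,0,0]]
    - [[0,0,0.4],[0,0,0]]
    - [[0,0,0.4],[0,0,0]]
    - [[0,0,0.5],[0,0,0]]
    - [[0,0,0.58],[0,0,0]]
    - [[0,0,0.63],[0,0,0]]
    - [[0,0,0.63],[0,0,0]]
  jaw: -1
  newtons: 20

```text
clock: 19.68
tcp_pos: [0.4896, -0.1743, 0.2028]
orientation: [-2.464, -1.949, 0.0]
contact_force: [-0.3, 0.5, -0.2]
grip_width: 0.0001
gripper_force: 0.0
```

apply_moves:
  rows:
    - [[0,0,0.01],[0,0,0]]
    - [[0,0,0.02],[0,0,0]]
    - [[0,0,0.03],[0,0,0]]
    - [[0,0,0.04],[0,0,0]]
    - [[0,0,0.05],[0,0,0]]
    - [[0,0,0.06],[0,0,0]]
    - [[0,0,0.06],[0,0,0]]

```text
clock: 20.55
tcp_pos: [0.4895, -0.1743, 0.1875]
orientation: [-2.464, -1.949, 0.0]
contact_force: [0.5, -0.4, 0.7]
grip_width: 0.0001
gripper_force: 0.0
```

apply_moves:
  rows:
    - [[0,0,0.01],[0,0,0]]
    - [[0,0,0.02],[0,0,0]]
    - [[0,0,0.03],[0,0,0]]
    - [[0,0,0.04],[0,0,0]]
    - [[0,0,0.04],[0,0,0]]

```text
clock: 21.18
tcp_pos: [0.4896, -0.1743, 0.1776]
orientation: [-2.464, -1.949, 0.0]
contact_force: [0.2, 0.6, -0.3]
grip_width: 0.0002
gripper_force: 0.0
```

apply_moves:
  rows:
    - [[0,0,0.02],[0,0,0]]
    - [[0,0,0.03],[0,0,0]]
    - [[0,0,0.04],[0,0,0]]
    - [[0,0,0.05],[0,0,0]]
    - [[0,0,0.06],[0,0,0]]
    - [[0,0,0.06],[0,0,0]]

```text
clock: 21.92
tcp_pos: [0.4895, -0.1742, 0.1624]
orientation: [-2.464, -1.949, 0.0]
contact_force: [-0.0, -0.2, -0.2]
grip_width: -0.0
gripper_force: 0.1
```

```bash
python3 - <<'E'
from h import *
f=cam('scene'); g=cam('side')
a=cv2.resize(f['frame'][100:220,370:490,::-1],None,fx=3.3,fy=3.3,interpolation=cv2.INTER_CUBIC)
b=cv2.resize(g['frame'][180:300,240:360,::-1],None,fx=3.3,fy=3.3,interpolation=cv2.INTER_CUBIC)
cv2.imwrite('pics/s8.png',np.hstack([a,b]))
E
```

```text
(no output)
```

View pics/s8.png

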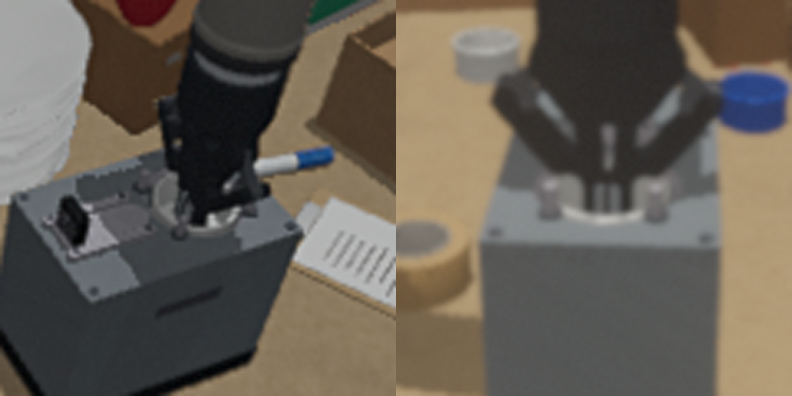

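The rim is now about level with the deck, so the platform is sinking under the push and friction holds it there. Continue about 9 mm.

apply_moves:
  rows:
    - [[0,0,0.012],[0,0,0]]
    - [[0,0,0.024],[0,0,0]]
    - [[0,0,0.034],[0,0,0]]

```text
clock: 22.4
tcp_pos: [0.4894, -0.1742, 0.1541]
orientation: [-2.464, -1.949, 0.0]
contact_force: [-2.4, 0.6, 3.3]
grip_width: 0.0003
gripper_force: 1.6
```

apply_moves:
  rows:
    - [[0,0,-0.05],[0,0,0]]
    - [[0,0,-0.2],[0,0,0]]
    - [[0,0,-0.45],[0,0,0]]
    - [[0,0,-0.7],[0,0,0]]
    - [[0,0,-0.82],[0,0,0]]
    - [[0,0,-0.82],[0,0,0]]
    - [[0,0,-0.82],[0,0,0]]
    - [[0,0,-0.82],[0,0,0]]
  jaw: 1

```text
clock: 23.4
tcp_pos: [0.489, -0.1741, 0.358]
orientation: [-2.463, -1.948, 0.003]
contact_force: [-0.5, 0.0, 0.4]
grip_width: 0.0854
gripper_force: 0.0
```

```bash
cat > rim.py <<'E'
from h import *
import sys
# rim height from apparent outer diameter (68mm) of the white dish; camera nearly overhead
f=cam('wrist'); save(f,sys.argv[1]); o=telemetry.get_obs(); print(o['tcp_pos'])
hsv=cv2.cvtColor(f['frame'],cv2.COLOR_RGB2HSV)
u,v=proj(f,[.4896,-.174,.165])[0].astype(int); print(u,v)
c=f['frame'][v-60:v+60,u-70:u+70,::-1]; cv2.imwrite('pics/c_'+sys.argv[1],cv2.resize(c,None,fx=5,fy=5,interpolation=cv2.INTER_CUBIC))
E
python3 rim.py w9.png
```

```text
[ 0.48909985 -0.17410356  0.35802998]
318 171
```

View pics/c_w9.png

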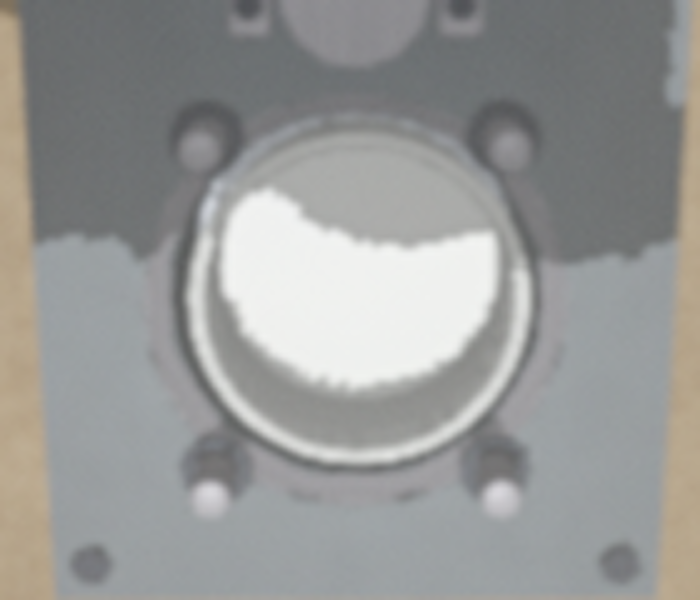

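Dish 1's rim is evenly in the well, about 7–10 mm below the deck by its apparent diameter. Next is ramekin A.

apply_moves:
  rows:
    - [[0.2,0,0],[0,0,0]]
    - [[0.45,0,0],[0,0,0]]
    - [[0.7,0,0],[0,0,0]]
    - [[0.9,0,0],[0,0,0]]
    - [[0.9,0,0],[0,0,0]]
    - [[0.9,0,0],[0,0,0]]

```text
clock: 24.2
tcp_pos: [0.5412, 0.0438, 0.3585]
orientation: [-2.464, -1.948, 0.003]
contact_force: [-0.5, 0.0, -0.6]
grip_width: 0.0854
gripper_force: 0.0
```

apply_moves:
  rows:
    - [[0.2,0,0.06],[0,0,0]]
    - [[0.45,0,0.15],[0,0,0]]
    - [[0.66,0,0.23],[0,0,0]]
    - [[0.66,0,0.23],[0,0,0]]
    - [[0.66,0,0.23],[0,0,0]]
    - [[0.66,0,0.23],[0,0,0]]
    - [[0.66,0,0.23],[0,0,0]]

```text
clock: 25.08
tcp_pos: [0.5799, 0.2036, 0.3025]
orientation: [2.466, 1.945, 0.001]
contact_force: [0.2, 0.2, 0.3]
grip_width: 0.0854
gripper_force: 0.0
```

```bash
python3 look.py w10.png; python3 - <<'E'
from h import *
for q in ramekins(cam('scene'),roi=(190,190,345,345)): print('scene',q[0],q[2],q[3])
E
```

```text
[0.57983521 0.20394584 0.30246431] [2.46552521e+00 1.94600405e+00 1.27226538e-03]
[451. 221.] 2218.5 [0.7253 0.0721] 0.0393 move (array([-0.378,  0.687,  1.062]), np.float64(-13.43))
[320. 151.] 2588.0 [0.5832 0.2079] 0.0353 move (array([0.018, 0.008, 1.062]), np.float64(-13.43))
[165.  25.] 1839.0 [0.4574 0.3916] 0.0378 move (array([ 0.616, -0.652,  1.061]), np.float64(-13.43))
scene [250. 315.] [0.4557 0.4011] 0.0348
```

apply_moves:
  rows:
    - [[0.016,0.008,0.2],[0,0,0]]
    - [[0.016,0.008,0.42],[0,0,0]]
    - [[0.016,0.008,0.64],[0,0,0]]
    - [[0.016,0.008,0.8],[0,0,0]]
    - [[0.016,0.008,0.92],[0,0,0]]
    - [[0.016,0.008,1],[0,0,0]]
    - [[0.016,0.008,1],[0,0,0]]
    - [[0.016,0.008,1],[0,0,0]]

```text
clock: 26.18
tcp_pos: [0.5833, 0.209, 0.0531]
orientation: [2.464, 1.948, 0.003]
contact_force: [-0.1, 0.3, 0.4]
grip_width: 0.085
gripper_force: 0.0
```

apply_moves:
  rows:
    - [[0,0,0.03],[0,0,0]]
    - [[0,0,0.06],[0,0,0]]
    - [[0,0,0.06],[0,0,0]]
    - [[0,0,0.06],[0,0,0]]

```text
clock: 26.68
tcp_pos: [0.5824, 0.2086, 0.0368]
orientation: [2.464, 1.949, -0.0]
contact_force: [1.2, -0.7, 0.7]
grip_width: 0.0852
gripper_force: 0.0
```

apply_moves:
  rows:
    - [[0,0,0],[0,0,0]]
    - [[0,0,0],[0,0,0]]
    - [[0,0,0],[0,0,0]]
    - [[0,0,0],[0,0,0]]
    - [[0,0,0],[0,0,0]]
    - [[0,0,0],[0,0,0]]
  jaw: -0.2
  newtons: 25

```text
clock: 27.42
tcp_pos: [0.5826, 0.2087, 0.0374]
orientation: [2.464, 1.949, 0.001]
contact_force: [-2.2, -0.6, 5.9]
grip_width: 0.0664
gripper_force: 27.8
```

apply_moves:
  rows:
    - [[0,0,-0.04],[0,0,0]]
    - [[0,0,-0.15],[0,0,0]]
    - [[0,0,-0.35],[0,0,0]]
    - [[0,0,-0.55],[0,0,0]]
    - [[0,0,-0.75],[0,0,0]]
    - [[0,0,-0.92],[0,0,0]]
    - [[0,0,-1],[0,0,0]]
    - [[0,0,-1],[0,0,0]]
  newtons: 30

```text
clock: 28.42
tcp_pos: [0.583, 0.2089, 0.2887]
orientation: [2.463, 1.948, 0.006]
contact_force: [-0.2, 0.2, -2.0]
grip_width: 0.0663
gripper_force: 34.3
```

apply_moves:
  rows:
    - [[-0.1,0,0],[0,0,0]]
    - [[-0.25,0,0],[0,0,0]]
    - [[-0.43,0,0],[0,0,0]]
    - [[-0.61,0,0],[0,0,0]]
    - [[-0.74,0,0],[0,0,0]]
    - [[-0.8,0,0],[0,0,0]]
    - [[-0.8,0,0],[0,0,0]]

```text
clock: 29.3
tcp_pos: [0.5358, 0.013, 0.2862]
orientation: [-2.466, -1.946, 0.002]
contact_force: [0.8, 0.3, -1.2]
grip_width: 0.0658
gripper_force: 34.3
```

apply_moves:
  rows:
    - [[-0.1,0,0],[0,0,0]]
    - [[-0.25,0,0],[0,0,0]]
    - [[-0.43,0,0],[0,0,0]]
    - [[-0.6,0,0],[0,0,0]]
    - [[-0.72,0,0],[0,0,0]]
    - [[-0.77,0,0],[0,0,0]]
    - [[-0.77,0,0],[0,0,0]]
    - [[-0.77,0,0],[0,0,0]]

```text
clock: 30.3
tcp_pos: [0.4927, -0.1712, 0.2867]
orientation: [-2.461, -1.952, -0.001]
contact_force: [1.3, 0.5, -1.9]
grip_width: 0.0658
gripper_force: 34.3
```

```bash
python3 - <<'E'
from h import *
o=telemetry.get_obs(); print(o['tcp_pos'],o['grip_width'],toolxy(o,[.4896,-.174,.2]))
E
```

```text
[ 0.49268716 -0.17122362  0.2866633 ] 0.06584923107532616 (array([-0.014, -0.009,  0.347]), np.float64(-13.16))
```

apply_moves:
  rows:
    - [[-0.01,-0.01,0.08],[0,0,0]]
    - [[-0.01,-0.01,0.18],[0,0,0]]
    - [[-0.01,-0.01,0.26],[0,0,0]]
    - [[-0.01,-0.01,0.31],[0,0,0]]
    - [[-0.01,-0.01,0.33],[0,0,0]]
    - [[-0.01,-0.01,0.33],[0,0,0]]

```text
clock: 31.05
tcp_pos: [0.4892, -0.1748, 0.2044]
orientation: [2.464, 1.949, 0.0]
contact_force: [-0.2, 0.3, -1.2]
grip_width: 0.0658
gripper_force: 34.2
```

```bash
python3 - <<'E'
from h import *
o=telemetry.get_obs(); print(o['tcp_pos'],o['contact_force'],toolxy(o,[.4896,-.174,.191]))
E
```

```text
[ 0.4892307  -0.17484417  0.20444869] [-0.18685088  0.28373776 -1.17722886] (array([0.004, 0.001, 0.054]), np.float64(-13.29))
```

apply_moves:
  rows:
    - [[0.003,0,0.015],[0,0,0]]
    - [[0.003,0,0.03],[0,0,0]]
    - [[0.003,0,0.04],[0,0,0]]

```text
clock: 31.42
tcp_pos: [0.4896, -0.1745, 0.1946]
orientation: [2.464, 1.948, 0.001]
contact_force: [0.7, -0.6, 1.9]
grip_width: 0.0662
gripper_force: 34.5
```

apply_moves:
  rows:
    - [[0,0,0.006],[0,0,0]]
    - [[0,0,0.012],[0,0,0]]

```text
clock: 31.68
tcp_pos: [0.4895, -0.1745, 0.1915]
orientation: [2.464, 1.948, 0.001]
contact_force: [-0.0, 0.5, 1.0]
grip_width: 0.0659
gripper_force: 34.5
```

apply_moves:
  rows:
    - [[0,0,0],[0,0,0]]
    - [[0,0,0],[0,0,0]]
    - [[0,0,0],[0,0,0]]
    - [[0,0,0],[0,0,0]]
    - [[0,0,-0.05],[0,0,0]]
    - [[0,0,-0.2],[0,0,0]]
    - [[0,0,-0.4],[0,0,0]]
    - [[0,0,-0.68],[0,0,0]]
    - [[0,0,-0.68],[0,0,0]]
    - [[0,0,-0.68],[0,0,0]]
  jaw: 1

```text
clock: 32.92
tcp_pos: [0.4892, -0.1744, 0.3622]
orientation: [2.463, 1.948, 0.002]
contact_force: [-0.4, -0.3, 0.1]
grip_width: 0.0853
gripper_force: 0.0
```

```bash
cat > rim2.py <<'E'
from h import *
import sys
f=cam('wrist'); o=telemetry.get_obs(); save(f,sys.argv[1]); print(o['tcp_pos'])
z=float(sys.argv[2]); cz=proj(f,[.4896,-.174,z])[0]
hsv=cv2.cvtColor(f['frame'],cv2.COLOR_RGB2HSV)
m=((hsv[...,1]<25)&(hsv[...,2]>185)).astype(np.uint8)
u,v=cz.astype(int); k=np.zeros_like(m); cv2.circle(k,(u,v),48,1,-1); m&=k
c=max(cv2.findContours(m,cv2.RETR_EXTERNAL,cv2.CHAIN_APPROX_NONE)[0],key=cv2.contourArea)
h=cv2.convexHull(c)[:,0]; P=onz(f,h,z)[:,:2]
from scipy.optimize import least_squares
low=P[h[:,1]>v+3]   # sunlit lower rim only
s=least_squares(lambda p:np.hypot(*(low-p[:2]).T)-p[2],[.4896,-.174,.034],loss='soft_l1',f_scale=.001)
print('rim circle at z',z,s.x.round(4),len(low),'rms',np.sqrt((s.fun**2).mean()).round(4))
E
python3 rim2.py w11.png .197
```

```text
[ 0.48861431 -0.17430369  0.3608323 ]
rim circle at z 0.197 [ 0.4931 -0.1637  0.027 ] 11 rms 0.0002
```

```bash
cat > prof.py <<'E'
from h import *
import sys
f=cv2.imread('pics/'+sys.argv[1]); g=cv2.cvtColor(f,cv2.COLOR_BGR2GRAY); v,u=int(sys.argv[2]),int(sys.argv[3])
print('row',v,[(x,int(g[v,x])) for x in range(u-48,u+49,2)])
print('col',u,[(y,int(g[y,u])) for y in range(v-50,v+60,2)])
E
python3 - <<'E'
from h import *
f=cam('wrist'); print(proj(f,[[.4896,-.174,.197],[.4896,-.174,.161]]))
E
python3 prof.py w11.png 172 320; echo; python3 prof.py w9.png 172 319
```

```text
[[318.57433801 179.24707032]
 [318.5513601  169.35456336]]
row 172 [(272, 159), (274, 161), (276, 157), (278, 153), (280, 155), (282, 202), (284, 211), (286, 144), (288, 156), (290, 232), (292, 239), (294, 239), (296, 239), (298, 239), (300, 240), (302, 239), (304, 239), (306, 239), (308, 239), (310, 240), (312, 239), (314, 239), (316, 239), (318, 240), (320, 240), (322, 239), (324, 239), (326, 239), (328, 239), (330, 239), (332, 239), (334, 239), (336, 239), (338, 239), (340, 239), (342, 239), (344, 239), (346, 236), (348, 177), (350, 143), (352, 187), (354, 195), (356, 157), (358, 161), (360, 158), (362, 158), (364, 159), (366, 159), (368, 158)]
col 320 [(122, 134), (124, 114), (126, 110), (128, 111), (130, 118), (132, 120), (134, 131), (136, 157), (138, 139), (140, 131), (142, 160), (144, 162), (146, 168), (148, 170), (150, 170), (152, 169), (154, 170), (156, 171), (158, 170), (160, 171), (162, 171), (164, 171), (166, 171), (168, 221), (170, 241), (172, 240), (174, 240), (176, 239), (178, 239), (180, 239), (182, 238), (184, 239), (186, 238), (188, 238), (190, 238), (192, 238), (19
[... 791 characters left out ...]
, 158), (365, 158), (367, 159)]
col 319 [(122, 138), (124, 124), (126, 113), (128, 112), (130, 118), (132, 121), (134, 137), (136, 132), (138, 163), (140, 161), (142, 170), (144, 170), (146, 171), (148, 171), (150, 171), (152, 171), (154, 171), (156, 170), (158, 180), (160, 233), (162, 240), (164, 240), (166, 240), (168, 240), (170, 240), (172, 240), (174, 240), (176, 240), (178, 239), (180, 239), (182, 239), (184, 239), (186, 240), (188, 206), (190, 157), (192, 143), (194, 145), (196, 146), (198, 148), (200, 165), (202, 210), (204, 128), (206, 153), (208, 158), (210, 159), (212, 158), (214, 163), (216, 162), (218, 162), (220, 160), (222, 159), (224, 158), (226, 159), (228, 159), (230, 162)]
```

The second dish is seated on the first, with its rim at about 0.19 m. Press it down.

apply_moves:
  rows:
    - [[0,0,0.1],[0,0,0]]
    - [[0,0,0.2],[0,0,0]]
    - [[0,0,0.3],[0,0,0]]
    - [[0,0,0.4],[0,0,0]]
    - [[0,0,0.4],[0,0,0]]
    - [[0,0,0.4],[0,0,0]]
    - [[0,0,0.5],[0,0,0]]
    - [[0,0,0.58],[0,0,0]]
    - [[0,0,0.64],[0,0,0]]
    - [[0,0,0.64],[0,0,0]]
  jaw: -1
  newtons: 20

```text
clock: 34.28
tcp_pos: [0.4889, -0.1743, 0.2009]
orientation: [-2.463, -1.948, 0.001]
contact_force: [-0.3, 0.2, -0.0]
grip_width: -0.0002
gripper_force: 0.0
```

apply_moves:
  rows:
    - [[0,0,0.02],[0,0,0]]
    - [[0,0,0.04],[0,0,0]]
    - [[0,0,0.06],[0,0,0]]
    - [[0,0,0.08],[0,0,0]]
    - [[0,0,0.1],[0,0,0]]

```text
clock: 34.9
tcp_pos: [0.4892, -0.1744, 0.1762]
orientation: [2.464, 1.949, 0.0]
contact_force: [-0.3, 0.1, 1.7]
grip_width: -0.0001
gripper_force: 1.2
```

apply_moves:
  rows:
    - [[0,0,0.02],[0,0,0]]
    - [[0,0,0.04],[0,0,0]]
    - [[0,0,0.06],[0,0,0]]
    - [[0,0,0.08],[0,0,0]]
    - [[0,0,0.092],[0,0,0]]

```text
clock: 35.52
tcp_pos: [0.4892, -0.1744, 0.153]
orientation: [2.464, 1.949, 0.0]
contact_force: [-0.2, -0.1, 1.7]
grip_width: 0.0004
gripper_force: 1.4
```

Now raise and head for C.

apply_moves:
  rows:
    - [[0,0,-0.05],[0,0,0]]
    - [[0,0,-0.2],[0,0,0]]
    - [[0,0,-0.45],[0,0,0]]
    - [[0,0,-0.7],[0,0,0]]
    - [[0,0,-0.82],[0,0,0]]
    - [[0,0,-0.82],[0,0,0]]
    - [[0,0,-0.82],[0,0,0]]
    - [[0,0,-0.82],[0,0,0]]
  jaw: 1

```text
clock: 36.52
tcp_pos: [0.4884, -0.1742, 0.3569]
orientation: [-2.462, -1.948, 0.003]
contact_force: [-0.7, -0.2, -0.3]
grip_width: 0.0854
gripper_force: 0.0
```

```bash
python3 - <<'E'
from h import *
f=cam('wrist'); save(f,'w12.png'); o=telemetry.get_obs(); print(o['tcp_pos'], toolxy(o,[.4585,.398,.30]))
for q in ramekins(cam('scene'),roi=(190,190,345,345)): print('scene',q[0],q[2],q[3])
E
python3 prof.py w12.png 172 319
```

```text
[ 0.4884772  -0.17426534  0.35701134] (array([ 2.2  , -0.643,  0.23 ]), np.float64(-13.32))
scene [250. 316.] [0.4557 0.4011] 0.0348
row 172 [(271, 159), (273, 159), (275, 160), (277, 148), (279, 155), (281, 154), (283, 116), (285, 136), (287, 214), (289, 175), (291, 140), (293, 148), (295, 197), (297, 235), (299, 240), (301, 240), (303, 239), (305, 240), (307, 239), (309, 240), (311, 240), (313, 240), (315, 240), (317, 240), (319, 240), (321, 240), (323, 239), (325, 240), (327, 240), (329, 239), (331, 239), (333, 239), (335, 240), (337, 239), (339, 239), (341, 239), (343, 240), (345, 223), (347, 150), (349, 144), (351, 198), (353, 205), (355, 111), (357, 151), (359, 159), (361, 159), (363, 159), (365, 158), (367, 159)]
col 319 [(122, 139), (124, 121), (126, 111), (128, 114), (130, 120), (132, 122), (134, 142), (136, 132), (138, 162), (140, 160), (142, 169), (144, 170), (146, 170), (148, 170), (150, 170), (152, 171), (154, 171), (156, 170), (158, 196), (160, 234), (162, 240), (164, 240), (166, 240), (168, 240), (170, 240), (172, 240), (174, 239), (176, 239), (178, 240), (180, 239), (182, 239), (184, 239), (186, 239), (188, 199), (190, 153), (192, 143), (194, 145), (196, 146), (198, 147), (200, 173), (202, 210), (204, 123), (206, 152), (208, 159), (210, 158), (212, 156), (214, 162), (216, 162), (218, 161), (220, 160), (222, 159), (224, 159), (226, 158), (228, 158), (230, 162)]
```

apply_moves:
  rows:
    - [[0.2,0,0],[0,0,0]]
    - [[0.45,0,0],[0,0,0]]
    - [[0.7,0,0],[0,0,0]]
    - [[0.95,0,0],[0,0,0]]
    - [[1,0,0],[0,0,0]]
    - [[1,0,0],[0,0,0]]

```text
clock: 37.38
tcp_pos: [0.5465, 0.0693, 0.3575]
orientation: [-2.462, -1.951, 0.002]
contact_force: [-0.8, -0.4, -0.8]
grip_width: 0.0855
gripper_force: 0.0
```

apply_moves:
  rows:
    - [[0.2,0,0],[0,0,0]]
    - [[0.4,-0.1,0],[0,0,0]]
    - [[0.6,-0.2,0],[0,0,0]]
    - [[0.8,-0.3,0],[0,0,0]]
    - [[1,-0.4,0],[0,0,0]]
    - [[1,-0.4,0],[0,0,0]]
    - [[1,-0.4,0],[0,0,0]]

```text
clock: 38.25
tcp_pos: [0.5082, 0.3326, 0.3579]
orientation: [2.466, 1.944, -0.002]
contact_force: [-0.4, 0.1, -1.0]
grip_width: 0.0856
gripper_force: 0.0
```

apply_moves:
  rows:
    - [[0.1,-0.12,0.1],[0,0,0]]
    - [[0.2,-0.24,0.23],[0,0,0]]
    - [[0.2,-0.24,0.23],[0,0,0]]
    - [[0.2,-0.24,0.23],[0,0,0]]
    - [[0.2,-0.24,0.23],[0,0,0]]

```text
clock: 38.88
tcp_pos: [0.4622, 0.3958, 0.3017]
orientation: [2.467, 1.943, 0.002]
contact_force: [0.7, 0.5, -0.7]
grip_width: 0.0853
gripper_force: 0.0
```

```bash
python3 look.py w13.png
```

```text
[0.46187662 0.39621315 0.30173016] [2.46670304 1.94435105 0.00250084]
[404. 194.] 2606.0 [0.5565 0.3244] 0.0404 move (array([-0.192,  0.433,  1.059]), np.float64(-13.51))
[315. 150.] 2611.5 [0.4596 0.4016] 0.0356 move (array([ 0.018, -0.016,  1.059]), np.float64(-13.51))
```

```bash
python3 - <<'E'
import cv2
a=cv2.imread('pics/w13.png')
for x,y in [(404,194),(390,194),(404,215),(404,168),(376,194),(315,150)]: print((x,y),a[y,x][::-1])
cv2.imwrite('pics/w13c.png',a[:260])
E
```

```text
(404, 194) [100 138 219]
(390, 194) [101 139 220]
(404, 215) [ 83  89 133]
(404, 168) [ 77  83 120]
(376, 194) [199 183 159]
(315, 150) [183 184 181]
```

View pics/w13c.png

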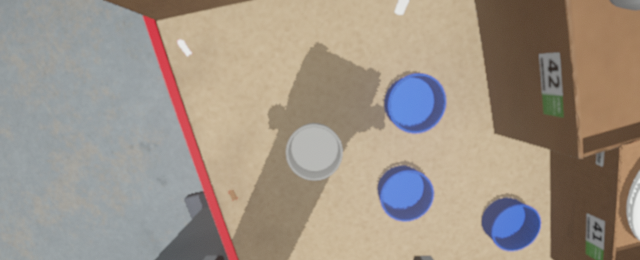

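The last picture shows only C is white, at (314,151). The others are blue and well clear of it.

apply_moves:
  rows:
    - [[0.016,-0.016,0.2],[0,0,0]]
    - [[0.016,-0.016,0.42],[0,0,0]]
    - [[0.016,-0.016,0.64],[0,0,0]]
    - [[0.016,-0.016,0.8],[0,0,0]]
    - [[0.016,-0.016,0.92],[0,0,0]]
    - [[0.016,-0.016,1],[0,0,0]]
    - [[0.016,-0.016,1],[0,0,0]]
    - [[0.016,-0.016,1],[0,0,0]]

```text
clock: 39.92
tcp_pos: [0.4581, 0.4031, 0.0522]
orientation: [-2.464, -1.948, -0.004]
contact_force: [1.1, 0.2, -0.0]
grip_width: 0.0853
gripper_force: 0.0
```

apply_moves:
  rows:
    - [[0,0,0.03],[0,0,0]]
    - [[0,0,0.06],[0,0,0]]
    - [[0,0,0.06],[0,0,0]]
    - [[0,0,0.06],[0,0,0]]

```text
clock: 40.42
tcp_pos: [0.4571, 0.4025, 0.0358]
orientation: [-2.464, -1.949, 0.0]
contact_force: [-0.0, 0.5, 0.8]
grip_width: 0.0856
gripper_force: 0.0
```

apply_moves:
  rows:
    - [[0,0,0],[0,0,0]]
    - [[0,0,0],[0,0,0]]
    - [[0,0,0],[0,0,0]]
    - [[0,0,0],[0,0,0]]
    - [[0,0,0],[0,0,0]]
    - [[0,0,0],[0,0,0]]
  jaw: -0.2
  newtons: 25

```text
clock: 41.18
tcp_pos: [0.4575, 0.4026, 0.0364]
orientation: [2.464, 1.949, 0.001]
contact_force: [0.7, -1.0, 6.0]
grip_width: 0.0661
gripper_force: 27.6
```

apply_moves:
  rows:
    - [[0,0,-0.04],[0,0,0]]
    - [[0,0,-0.15],[0,0,0]]
    - [[0,0,-0.35],[0,0,0]]
    - [[0,0,-0.55],[0,0,0]]
    - [[0,0,-0.75],[0,0,0]]
    - [[0,0,-0.92],[0,0,0]]
    - [[0,0,-1],[0,0,0]]
    - [[0,0,-1],[0,0,0]]
  newtons: 30

```text
clock: 42.18
tcp_pos: [0.4575, 0.403, 0.2877]
orientation: [-2.464, -1.949, -0.005]
contact_force: [0.4, 0.1, -2.3]
grip_width: 0.0658
gripper_force: 34.4
```

apply_moves:
  rows:
    - [[-0.1,0.06,0],[0,0,0]]
    - [[-0.25,0.16,0],[0,0,0]]
    - [[-0.43,0.3,0],[0,0,0]]
    - [[-0.6,0.44,0],[0,0,0]]
    - [[-0.76,0.56,0],[0,0,0]]
    - [[-0.9,0.66,0],[0,0,0]]
    - [[-1,0.66,0],[0,0,0]]
    - [[-1,0.66,0],[0,0,0]]

```text
clock: 43.18
tcp_pos: [0.5593, 0.1182, 0.284]
orientation: [-2.468, -1.943, 0.006]
contact_force: [-1.0, 0.2, -1.4]
grip_width: 0.0664
gripper_force: 34.4
```

apply_moves:
  rows:
    - [[-0.1,0,0],[0,0,0]]
    - [[-0.25,0,0],[0,0,0]]
    - [[-0.43,0,0],[0,0,0]]
    - [[-0.61,0,0],[0,0,0]]
    - [[-0.74,0,0],[0,0,0]]
    - [[-0.8,0,0],[0,0,0]]
    - [[-0.8,0,0],[0,0,0]]

```text
clock: 44.05
tcp_pos: [0.514, -0.073, 0.2853]
orientation: [-2.464, -1.948, 0.0]
contact_force: [0.0, 1.1, -1.1]
grip_width: 0.0662
gripper_force: 34.4
```

apply_moves:
  rows:
    - [[-0.1,0,0],[0,0,0]]
    - [[-0.22,0,0],[0,0,0]]
    - [[-0.34,0,0],[0,0,0]]
    - [[-0.41,0,0],[0,0,0]]
    - [[-0.41,0,0],[0,0,0]]
    - [[-0.41,0,0],[0,0,0]]
    - [[-0.41,0,0],[0,0,0]]

```text
clock: 44.92
tcp_pos: [0.4909, -0.1717, 0.2858]
orientation: [-2.462, -1.951, -0.001]
contact_force: [0.1, 0.2, -1.4]
grip_width: 0.0659
gripper_force: 34.4
```

```bash
python3 - <<'E'
from h import *
o=telemetry.get_obs(); print(o['tcp_pos'],o['grip_width'],toolxy(o,[.4896,-.174,.204]))
E
```

```text
[ 0.49092031 -0.17166655  0.28577305] 0.06592589189135124 (array([-0.01 , -0.003,  0.327]), np.float64(-13.19))
```

apply_moves:
  rows:
    - [[-0.006,-0.002,0.08],[0,0,0]]
    - [[-0.006,-0.002,0.18],[0,0,0]]
    - [[-0.006,-0.002,0.26],[0,0,0]]
    - [[-0.006,-0.002,0.31],[0,0,0]]
    - [[-0.006,-0.002,0.325],[0,0,0]]
    - [[-0.006,-0.002,0.325],[0,0,0]]

```text
clock: 45.68
tcp_pos: [0.4899, -0.1744, 0.2049]
orientation: [2.464, 1.949, 0.001]
contact_force: [0.6, 0.6, -1.0]
grip_width: 0.0658
gripper_force: 34.3
```

apply_moves:
  rows:
    - [[0.002,0,0.015],[0,0,0]]
    - [[0.002,0,0.03],[0,0,0]]
    - [[0.002,0,0.04],[0,0,0]]

```text
clock: 46.05
tcp_pos: [0.4902, -0.1741, 0.1948]
orientation: [2.463, 1.948, 0.001]
contact_force: [-0.2, -0.3, 1.9]
grip_width: 0.0662
gripper_force: 34.6
```

apply_moves:
  rows:
    - [[0,0,0.006],[0,0,0]]
    - [[0,0,0.012],[0,0,0]]

```text
clock: 46.3
tcp_pos: [0.4901, -0.1741, 0.1918]
orientation: [2.464, 1.948, 0.001]
contact_force: [0.7, -0.5, 1.8]
grip_width: 0.0663
gripper_force: 34.6
```

apply_moves:
  rows:
    - [[0,0,0],[0,0,0]]
    - [[0,0,0],[0,0,0]]
    - [[0,0,0],[0,0,0]]
    - [[0,0,0],[0,0,0]]
    - [[0,0,-0.05],[0,0,0]]
    - [[0,0,-0.2],[0,0,0]]
    - [[0,0,-0.4],[0,0,0]]
    - [[0,0,-0.68],[0,0,0]]
    - [[0,0,-0.68],[0,0,0]]
    - [[0,0,-0.68],[0,0,0]]
  jaw: 1

```text
clock: 47.55
tcp_pos: [0.4898, -0.1741, 0.3624]
orientation: [2.463, 1.948, 0.002]
contact_force: [0.2, 0.4, -0.4]
grip_width: 0.0858
gripper_force: 0.0
```

apply_moves:
  rows:
    - [[0,0,0.1],[0,0,0]]
    - [[0,0,0.2],[0,0,0]]
    - [[0,0,0.3],[0,0,0]]
    - [[0,0,0.4],[0,0,0]]
    - [[0,0,0.4],[0,0,0]]
    - [[0,0,0.4],[0,0,0]]
    - [[0,0,0.5],[0,0,0]]
    - [[0,0,0.58],[0,0,0]]
    - [[0,0,0.64],[0,0,0]]
    - [[0,0,0.64],[0,0,0]]
  jaw: -1
  newtons: 20

```text
clock: 48.8
tcp_pos: [0.4894, -0.1739, 0.2012]
orientation: [-2.463, -1.948, 0.001]
contact_force: [0.1, 0.4, 0.3]
grip_width: 0.0004
gripper_force: 0.0
```

apply_moves:
  rows:
    - [[0,0,0.02],[0,0,0]]
    - [[0,0,0.04],[0,0,0]]
    - [[0,0,0.06],[0,0,0]]
    - [[0,0,0.08],[0,0,0]]
    - [[0,0,0.1],[0,0,0]]

```text
clock: 49.42
tcp_pos: [0.4899, -0.1741, 0.1764]
orientation: [2.464, 1.949, 0.0]
contact_force: [0.4, -0.1, 2.0]
grip_width: 0.0002
gripper_force: 0.9
```

apply_moves:
  rows:
    - [[0,0,0.02],[0,0,0]]
    - [[0,0,0.04],[0,0,0]]
    - [[0,0,0.06],[0,0,0]]
    - [[0,0,0.076],[0,0,0]]
    - [[0,0,0.076],[0,0,0]]

```text
clock: 50.05
tcp_pos: [0.4894, -0.174, 0.1571]
orientation: [-2.464, -1.948, 0.001]
contact_force: [0.3, -0.3, -0.0]
grip_width: 0.0
gripper_force: 0.0
```

Raise to the same viewpoint and check the rim.

apply_moves:
  rows:
    - [[0,0,-0.05],[0,0,0]]
    - [[0,0,-0.2],[0,0,0]]
    - [[0,0,-0.45],[0,0,0]]
    - [[0,0,-0.7],[0,0,0]]
    - [[0,0,-0.8],[0,0,0]]
    - [[0,0,-0.8],[0,0,0]]
    - [[0,0,-0.8],[0,0,0]]
    - [[0,0,-0.8],[0,0,0]]
  jaw: 1

```text
clock: 51.05
tcp_pos: [0.489, -0.1739, 0.3561]
orientation: [-2.462, -1.947, 0.003]
contact_force: [-0.1, -0.6, 0.1]
grip_width: 0.0855
gripper_force: 0.0
```

```bash
python3 - <<'E'
from h import *
f=cam('wrist'); save(f,'w15.png'); o=telemetry.get_obs(); print(o['tcp_pos'])
for z in (.158,.162,.166): print(z,proj(f,[[.4896,-.174,z]]),np.hypot(*(proj(f,[[.4896+.034*.974,-.174-.034*.226,z]])-proj(f,[[.4896-.034*.974,-.174+.034*.226,z]]))[0]))
print(toolxy(o,[.5165,-.0600,.212]))
a=cv2.cvtColor(f['frame'],cv2.COLOR_RGB2GRAY)
for v in (166,169,172,175): print(v,'L',a[v,276:294].tolist(),'R',a[v,344:362].tolist())
print('col',a[196:212,319].tolist())
E
```

```text
[ 0.48911387 -0.17384386  0.35623756]
0.158 [[318.72199794 170.24926794]] 68.04337020203717
0.162 [[318.7181214  171.26005594]] 68.84707877773972
0.166 [[318.71415143 172.29507134]] 69.66989459530886
(array([0.468, 0.003, 0.577]), np.float64(-13.31))
166 L [159, 152, 152, 154, 155, 146, 124, 106, 138, 189, 217, 211, 175, 142, 153, 198, 232, 241] R [239, 237, 225, 193, 156, 146, 165, 179, 170, 134, 105, 114, 141, 156, 161, 158, 155, 156]
169 L [159, 158, 155, 155, 156, 148, 123, 119, 167, 208, 215, 192, 158, 141, 139, 161, 204, 233] R [240, 238, 222, 180, 147, 156, 185, 209, 207, 172, 122, 109, 135, 155, 160, 159, 160, 159]
172 L [157, 159, 157, 156, 155, 146, 122, 121, 174, 213, 217, 192, 159, 143, 137, 142, 174, 212] R [238, 224, 190, 151, 142, 153, 179, 207, 215, 192, 140, 113, 135, 154, 159, 158, 159, 159]
175 L [159, 160, 157, 155, 156, 151, 133, 123, 165, 207, 215, 195, 162, 143, 137, 138, 151, 191] R [217, 185, 152, 141, 142, 154, 185, 210, 207, 174, 127, 120, 143, 158, 159, 158, 159, 159]
col [146, 146, 147, 148, 148, 152, 171, 201, 208, 176, 144, 152, 159, 158, 157, 161]
```

Geometry and apparent diameter agree that the top rim is about 5 mm below the deck. Now close the lock.

apply_moves:
  rows:
    - [[0.2,0,0],[0,0,0]]
    - [[0.4,0,0],[0,0,0]]
    - [[0.468,0,0],[0,0,0]]
    - [[0.468,0,0.15],[0,0,0]]
    - [[0.468,0,0.35],[0,0,0]]
    - [[0.468,0,0.5],[0,0,0]]
    - [[0.468,0,0.575],[0,0,0]]
    - [[0.468,0,0.575],[0,0,0]]
    - [[0.468,0,0.575],[0,0,0]]

```text
clock: 52.22
tcp_pos: [0.5171, -0.0606, 0.2145]
orientation: [2.464, 1.948, 0.001]
contact_force: [-0.4, -0.1, 1.4]
grip_width: 0.085
gripper_force: 0.0
```

apply_moves:
  rows:
    - [[0,0,0],[0,0,0]]
    - [[0,0,0],[0,0,0]]
    - [[0,0,0],[0,0,0]]
    - [[0,0,0],[0,0,0]]
    - [[0,0,0],[0,0,0]]
    - [[0,0,0],[0,0,0]]
    - [[0,0,0],[0,0,0]]
    - [[0,0,0],[0,0,0]]
  jaw: -0.5
  newtons: 25

```text
clock: 53.22
tcp_pos: [0.5158, -0.0599, 0.2144]
orientation: [-2.463, -1.948, 0.002]
contact_force: [-4.7, 0.9, 7.0]
grip_width: 0.0291
gripper_force: 26.6
```

apply_moves:
  rows:
    - [[-0.03,0,0],[0,0,0]]
    - [[-0.06,0,0],[0,0,0]]
    - [[-0.09,0,0],[0,0,0]]
    - [[-0.12,0,0],[0,0,0]]
    - [[-0.15,0,0],[0,0,0]]
    - [[-0.18,0,0],[0,0,0]]
    - [[-0.21,0,0],[0,0,0]]
    - [[-0.225,0,0],[0,0,0]]
    - [[-0.225,0,0],[0,0,0]]

```text
clock: 54.35
tcp_pos: [0.5029, -0.115, 0.2144]
orientation: [-2.463, -1.948, 0.002]
contact_force: [-4.8, 0.2, 7.1]
grip_width: 0.029
gripper_force: 26.5
```

apply_moves:
  rows:
    - [[-0.01,0,0],[0,0,0]]
    - [[-0.02,0,0],[0,0,0]]
    - [[-0.02,0,0],[0,0,0]]

```text
clock: 54.72
tcp_pos: [0.5021, -0.1184, 0.2144]
orientation: [-2.462, -1.949, -0.0]
contact_force: [-4.3, 4.4, 7.3]
grip_width: 0.0291
gripper_force: 26.5
```

apply_moves:
  rows:
    - [[-0.01,0,0],[0,0,0]]
    - [[-0.02,0,0],[0,0,0]]
    - [[-0.02,0,0],[0,0,0]]

```text
clock: 55.1
tcp_pos: [0.502, -0.1187, 0.2145]
orientation: [-2.456, -1.951, -0.007]
contact_force: [-1.7, 16.5, 6.2]
grip_width: 0.0296
gripper_force: 26.5
```

apply_moves:
  rows:
    - [[0.006,0,0],[0,0,0]]
    - [[0.006,0,0],[0,0,0]]
    - [[0.006,0,0],[0,0,0]]
    - [[0.006,0,0],[0,0,0]]
    - [[0.006,0,0],[0,0,0]]
  jaw: 1

```text
clock: 55.72
tcp_pos: [0.5017, -0.1234, 0.2138]
orientation: [-2.465, -1.948, 0.0]
contact_force: [-0.2, 0.3, 0.5]
grip_width: 0.0855
gripper_force: 0.0
```

apply_moves:
  rows:
    - [[0,0,-0.1],[0,0,0]]
    - [[0,0,-0.3],[0,0,0]]
    - [[0,0,-0.5],[0,0,0]]
    - [[-0.15,0,-0.58],[0,0,0]]
    - [[-0.22,0,-0.58],[0,0,0]]
    - [[-0.22,0,-0.58],[0,0,0]]
    - [[-0.22,0,-0.58],[0,0,0]]
    - [[-0.22,0,-0.58],[0,0,0]]

```text
clock: 56.72
tcp_pos: [0.4891, -0.1754, 0.3578]
orientation: [-2.461, -1.95, 0.001]
contact_force: [-0.1, -0.8, 0.5]
grip_width: 0.0853
gripper_force: 0.0
```

```bash
python3 - <<'E'
from h import *
f=cam('wrist'); save(f,'w16.png'); o=telemetry.get_obs(); print(o['tcp_pos'],o['contact_force'])
a=np.radians(-13.1); g=lambda y:[.4896-np.sin(a)*y,-.174+np.cos(a)*y,.205]
print('expected closed grip top y .050/.062', proj(f,[g(.050),g(.062)]))
b=cv2.cvtColor(f['frame'],cv2.COLOR_RGB2GRAY); print('col',[(v,int(b[v,319])) for v in range(92,150,2)])
hs=cv2.cvtColor(cam('scene')['frame'],cv2.COLOR_RGB2HSV)
for n,p in [('old',cv2.imread('pics/scene0.png'))]:
    d=cv2.absdiff(p[:,:,::-1],cam('scene')['frame']).max(2)>60
    k,_,st,ce=cv2.connectedComponentsWithStats(d.astype(np.uint8)); print([(s.tolist(),c.round().tolist()) for s,c in zip(st[1:],ce[1:]) if s[4]>60])
E
```

```text
[ 0.48920541 -0.1755691   0.35805501] [0.06016625 0.19168717 0.82568685]
expected closed grip top y .050/.062 [[317.74140497 123.21212822]
 [317.70089647 108.21712781]]
col [(92, 106), (94, 105), (96, 105), (98, 105), (100, 106), (102, 110), (104, 134), (106, 113), (108, 64), (110, 59), (112, 64), (114, 61), (116, 60), (118, 59), (120, 58), (122, 102), (124, 144), (126, 144), (128, 144), (130, 143), (132, 144), (134, 144), (136, 144), (138, 144), (140, 144), (142, 144), (144, 144), (146, 144), (148, 144)]
[([313, 0, 23, 25, 402], [324.0, 11.0]), ([542, 10, 76, 36, 1124], [578.0, 23.0]), ([430, 27, 53, 67, 1835], [456.0, 64.0]), ([474, 31, 16, 11, 74], [482.0, 37.0]), ([586, 42, 23, 12, 132], [598.0, 47.0]), ([562, 55, 61, 40, 1225], [595.0, 73.0]), ([315, 62, 44, 75, 1658], [338.0, 97.0]), ([560, 76, 42, 52, 1171], [575.0, 103.0]), ([455, 101, 22, 16, 95], [463.0, 110.0]), ([555, 106, 85, 75, 833], [597.0, 141.0]), ([562, 132, 16, 15, 102], [566.0, 139.0]), ([412, 153, 20, 17, 96], [419.0, 160.0]), ([559, 182, 81, 27, 704], [596.0, 194.0]), ([549, 223, 8, 49, 160], [551.0, 243.0]), ([279, 234, 23, 14, 205], [290.0, 241.0]), ([305, 265, 25, 16, 277], [317.0, 273.0]), ([236, 307, 29, 21, 399], [251.0, 317.0]), ([516, 307, 17, 22, 113], [524.0, 316.0]), ([595, 349, 7, 20, 70], [598.0, 359.0]), ([444, 354, 21, 21, 173], [455.0, 365.0]), ([569, 369, 38, 21, 315], [589.0, 380.0])]
```

```bash
python3 -c "
from bench import job; print(job.hand_in())"
```

```text
the job is handed in; nothing more can be done
None
```

I opened the lock fully, stacked all three white ramekins in the well with the top rim about 5 mm below the deck, closed the lock to its end stop, and handed the job in; nothing else on the worktop showed as moved.

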